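# Straighten the crooked print with a fingertip

### The arm

A 6-joint arm with a two-finger parallel gripper is mounted at the origin on the work surface. World frame = base frame: x ahead of the robot, y to its left, z up, the work surface at z = 0. Lengths are in m, angles in rad, forces in N, time in s.
With the tool pointing down it reaches from about 0.275 to 0.875 m from the base axis. Payload 12.5 kg.
Tool frame: the origin (TCP) lies between the finger pads; the fingertips stand 17 mm ahead of it and the grasp point (between the pads) lies 2 mm behind it; z points along the fingers, y is the line along which they close (so a half turn about z gives the same grasp; the last joint's range is limited). The gripper opens to 85 mm and grips with 20 to 120 N. Pads are 22 mm wide; open, the fingers measure 114 mm over their backs; the gripper's body (76 mm by 85 mm) begins 54 mm behind the grasp point. The pads swing forward as they close: fully open they stand 13 mm farther back than shut.
Start: joints at [1.045, 0.351, 1.652, -0, 1.139, -0.085], TCP at [0.235, 0.497, 0.248] pointing down, gripper open.
Joint ranges: [-2.75, 2.75], [-0.79, 2.1], [0.01, 2.65], [-1.57, 4.71], [0.07, 3.14], [-2.87, 2.87]. Speed limits (rad/s): [2.22, 2.22, 2.79, 3.14, 3.14, 3.14].

### API

Orientations are given as [roll, pitch, yaw] about the fixed x, y, z axes, in that order (R = Rz(yaw) Ry(pitch) Rx(roll)).
In Python, from bench import manip gives the robot as it stands. The module is installed in compiled form; this text tells all that it offers.
- The arm moves only by the tool arm_command, never from a script. Its argument "commands" is a list of rows, each a list of 5 numbers: the finger opening in m, from 0 to 0.0854, then the shift along the world's x, y, z in m, then the turn about the world's z in degrees. In form: [[jaw, dx, dy, dz, turn], ...]. A call has exactly 10 rows; each row shifts and turns the commanded pose from where the row before left it; what a row does not reach is not made up. A row lasts 1/12 s, in which the tool goes at most 41.7 mm and 7.16 degrees, less where a joint would pass 70% of its speed; a pose out of reach is approached as far as the arm can. A call with a gripper value outside its range is refused whole. The fingers move at their own pace and stop on an object; "grip_force" is the grip in N (left out, the last holds). Time passes only in rows, so rows that do not move let the fingers close, or fill a call up. It gives the time, the measured TCP pose, the force, the opening and the grip force at its end, in the units of the state.
- manip.get_obs(): the state, without advancing time (a new reading comes with each control period).
- manip.get_image(name): name is "side" or "top"; returns the picture (400x640x3 uint8, blue, green, red); there is no depth.
- manip.camera_params(name): a dict with "fx", "fy", "cx", "cy" (pixels), "rvec" (rotation vector, rad) and "tvec" (3), from world to camera coordinates, as OpenCV has them. Camera axes: x right, y down, z forward; pixel columns grow to the right and rows downward; lengths in m; the calibration is good to about 2 mm. A picture is of the moment at which its call begins. camera_params takes no time and is no camera call.
- manip.job_done(): hands the job in; it is judged then, once.
The state is a dict: "t": time; "joint_positions": joint angles; "joint_vel": joint speeds; "joint_efforts": joint torques, N m; "tcp_pos": TCP position; "tool_rot": TCP orientation; "ft_force": force on the tool from outside, world axes, zero at the start; "moment": the same for the moment, N m; "gripper_width": finger opening in m; "grip_force": force on a finger pad.
Only numpy, scipy, OpenCV 4.12 (cv2) and the standard library are available. Lean on these libraries where they do the work, as an engineer would, in place of code of your own. Each camera call takes 0.05 s, during which the arm holds its last target. There are 200 camera calls.

### The job

The wide framed print on the counter's picture stand hangs crooked. Push it level with a light touch of the fingertips (pressing down on the high end of its frame does it), then take the hand away. Do not pinch or lift it, and leave the two other prints untouched and everything on the counter where it stands.

Things in the scene. Friction and masses are not known exactly. Their poses are not given: they have to be found in the camera images.
- stand: wooden picture stand, fixed: upright board 620 mm wide, 18 mm thick, top edge 215 mm above the counter, on two feet. Three prints hang side by side on its far side, about 200 mm apart, in any order. Origin on the counter under the board's middle; x points square through the board to the prints' side (away from the robot), y along the board to the robot's left, z up
- wide_hook: fixed brass nail carrying the wide framed print, 205 mm above the counter; origin on the point about which the print swings, axes those of the stand. The print hangs centred on it, its depth from 14 to 34 mm along x; hung level, its top edge lies 32 mm above this origin, 22 mm above the board's top edge
- wide_print (a joint): angle (rad) of the wide print: 0 is level, positive when the end to the robot's left (+y of the stand) is high. Starts at 0.13 to 0.22. It turns on the nail with a little friction: 1 to 2 N down on its top edge near an end turns it and it stays as left. Stops at 0.35 either way
- wide_left (a point): left end (+y of the stand) of the top edge of the wide print's frame, in mid depth, 85 mm from the middle of that edge; y along the edge to the left, z up the print. The print is a plain wooden frame 170 mm wide, 125 mm high, 20 mm deep, 0.2 to 0.4 kg, with a bird on a branch; the only print wider than high
- wide_right (a point): right end of the same top edge, likewise in mid depth, 85 mm from its middle
- wide_lift (a joint): how far (m) the wide print has been lifted on its nail: 0 when it hangs; it can be lifted 0.03
- square_hook: fixed brass nail of the square framed print, 205 mm above the counter; axes those of the stand. Its frame, 145 mm wide, 145 mm high, 20 mm deep (14 to 34 mm along x), hangs centred on it, top edge 33 mm above this origin
- square_print (a joint): angle (rad) at which the square print hangs, signed as for the wide one: it starts level within 0.015 and turns as easily
- square_lift (a joint): how far (m) the square print has been lifted on its nail: 0 when it hangs
- tall_hook: fixed brass nail of the tall framed print, 205 mm above the counter; axes those of the stand. Its frame, 120 mm wide, 165 mm high, 20 mm deep (14 to 34 mm along x), hangs centred on it, top edge 33 mm above this origin
- tall_print (a joint): angle (rad) at which the tall print hangs, signed as for the wide one: it starts level within 0.015 and turns as easily
- tall_lift (a joint): how far (m) the tall print has been lifted on its nail: 0 when it hangs
- glass_jar: clear glass screw-top jar, upright, 82 mm across, 150 mm tall; loose, standing on the counter; origin under its middle on the counter
- amber_bottle: small brown glass bottle, upright, 44 mm across, 95 mm tall; loose, standing on the counter; origin under its middle on the counter
- candlestick: brass candlestick, upright, foot 72 mm across, 185 mm tall; loose, standing on the counter; origin under its middle on the counter
- tape_measure: black tape measure, 66 x 38 x 66 mm; loose, standing on the counter; origin under its middle on the counter
- hammer: hammer lying on its side, 270 mm long (origin under its middle); loose, on the counter
- spirit_level: short aluminium spirit level standing on its long edge, 230 x 22 x 45 mm; loose, standing on the counter; origin under its middle on the counter
- wood_offcut: old dark wood offcut, 110 x 60 x 42 mm; loose, standing on the counter; origin under its middle on the counter

How it is judged:
On the way, in this order (a step that is already met when the one before it is completed fails the run):
1. the fingers touch the wide print (contact force between the fingers and wide_hook above 0.3 N).
2. the wide print hangs level (within 0.05 rad) (value of joint wide_print between -0.05 and 0.05 rad), for 0.2 s.
At the end, for the whole second after the job is handed in: The wide print hangs on its nail level within 0.05 rad (about 3 degrees) and still; the two other prints hang as they did (within 0.05 rad of level); everything standing on the counter is within 15 mm of where it was (all of step 2 and value of joint wide_lift between -0.004 and 0.004 m and velocity of joint wide_print between -0.05 and 0.05 rad/s and value of joint square_print between -0.05 and 0.05 rad and value of joint tall_print between -0.05 and 0.05 rad and distance of each of glass_jar, amber_bottle, candlestick, tape_measure, hammer, spirit_level, wood_offcut from where it was at the start of the episode below 0.015 m); the robot touches nothing.
It fails at once if one of the two other prints is touched, or knocked more than 0.05 rad out of level (contact force between any of the fingers, the arm and square_hook above 0.5 N or contact force between any of the fingers, the arm and tall_hook above 0.5 N or not (value of joint square_print between -0.05 and 0.05 rad) or not (value of joint tall_print between -0.05 and 0.05 rad)).
It fails at once if the wide print is pressed or squeezed hard (more than 15 N) instead of touched lightly (contact force between the fingers and wide_hook above 15 N).
It fails at once if a print is lifted on its nail (more than 6 mm) (value of joint any of wide_lift, square_lift, tall_lift above 0.006 m).
It fails at once if the wide print is swung far past level (more than 0.2 rad the other way) (value of joint wide_print below -0.2 rad).
It fails at once if something standing on the counter is shifted, lifted or knocked over (moved more than 15 mm or tilted) (distance of any of glass_jar, amber_bottle, candlestick, tape_measure, hammer, spirit_level, wood_offcut from where it was at the start of the episode above 0.015 m or angle between any of glass_jar, amber_bottle, candlestick, tape_measure, spirit_level's own z axis and vertical above 0.2 rad).
It also fails if it takes over 32 s, if anything falls off the work surface, if the arm or the gripper's body presses on something with over 40 N, if the wrist force passes 120 N, or if a joint passes its speed limit or range.

## Working session

There is one attempt and no reset: what is moved stays moved. The work goes in short steps, Python scripts to look and compute and a tool call to move; the robot and the scene stay as the last step left them, time stands still between calls to the robot, and variables do not carry over. Pictures are saved under pics/ and viewed, at most 10 in all, crops included, and the job is handed in when it is done.

Besides the shell and the picture viewer there is one more tool, called after "Emit:" as a command line: name --pt "numbers of a row" for each row, then --argument value for the rest. arm_command: Moves the arm, as the interface text tells. Its arguments: {"type":"object","properties":{"commands":{"type":"array"},"grip_force":{"type":"number"}},"required":["commands"]}

```bash
mkdir -p pics; python3 - <<'E'
from bench import manip
import cv2
for n in("side","top"):
    cv2.imwrite(f"pics/{n}0.png",manip.get_image(n)); p=manip.camera_params(n); print(n,p)
    import numpy as np
    R=cv2.Rodrigues(np.array(p["rvec"],float))[0]; print((-R.T@np.array(p["tvec"]).ravel()))
o=manip.get_obs(); print(o["tcp_pos"],o["tool_rot"],o["t"],o["gripper_width"])
E
```

```text
side {'fx': 471.63857336231536, 'fy': 471.63857336231536, 'cx': 312.51261925772184, 'cy': 204.51288018542223, 'rvec': array([ 0.46331608, -2.51049456,  1.43999771]), 'tvec': array([0.57273241, 0.19354773, 1.38607275])}
[0.10266174 1.22847575 0.87577892]
top {'fx': 425.12887934731623, 'fy': 425.12887934731623, 'cx': 315.0078786675923, 'cy': 199.59205426024687, 'rvec': array([ 2.23572105, -1.93416092,  0.22257812]), 'tvec': array([0.01659549, 0.61698565, 1.09589659])}
[0.34283429 0.06366171 1.20844854]
[0.23448991 0.49719283 0.24780433] [-3.14051274e+00 -8.23804667e-05  2.70078631e+00] 0.1 0.08504932239223416
```

View pics/side0.png

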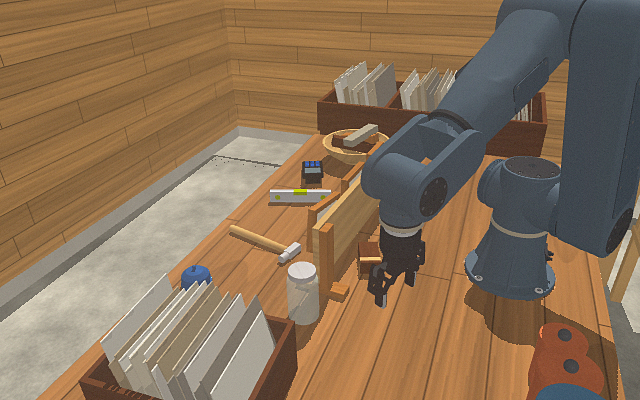

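View pics/top0.png

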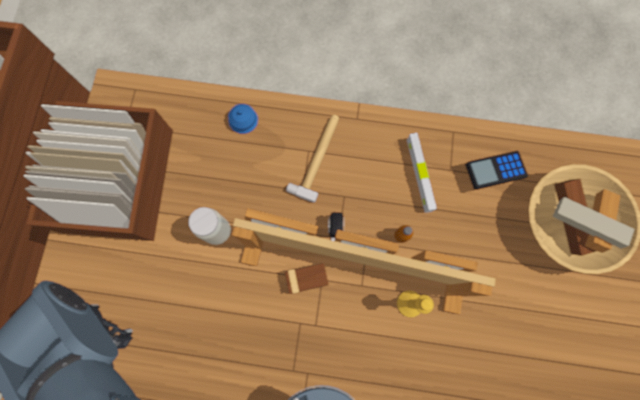

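The top view shows the board from (235,222) to (494,283). The leftmost print, from (247,213) to (318,235), looks like the wide one. I'll zoom in on both views.

```bash
python3 - <<'E'
import cv2
a=cv2.imread("pics/top0.png")[190:310,180:340]; cv2.imwrite("pics/c1.png",cv2.resize(a,None,fx=5,fy=5,interpolation=2)[:600])
a=cv2.imread("pics/side0.png")[130:280,280:440]; cv2.imwrite("pics/c2.png",cv2.resize(a,None,fx=4,fy=4,interpolation=2))
E
```

```text
(no output)
```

View pics/c1.png

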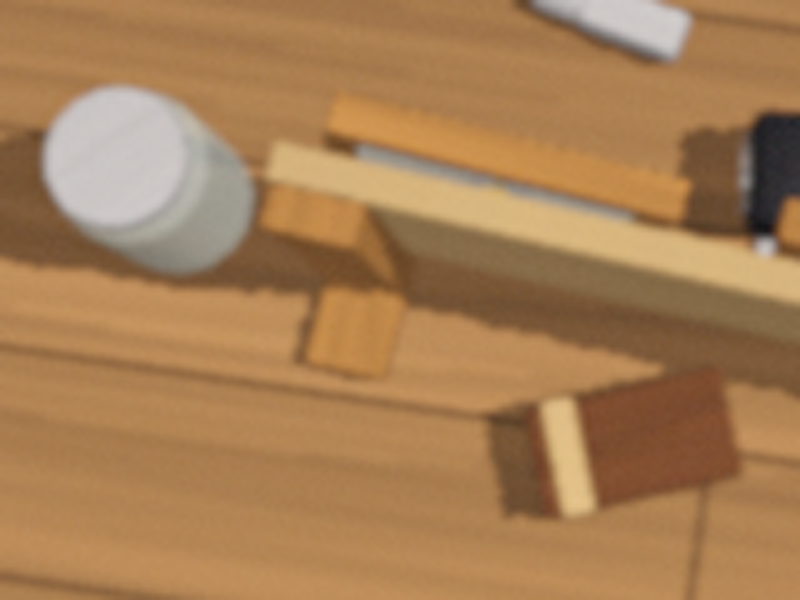

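View pics/c2.png

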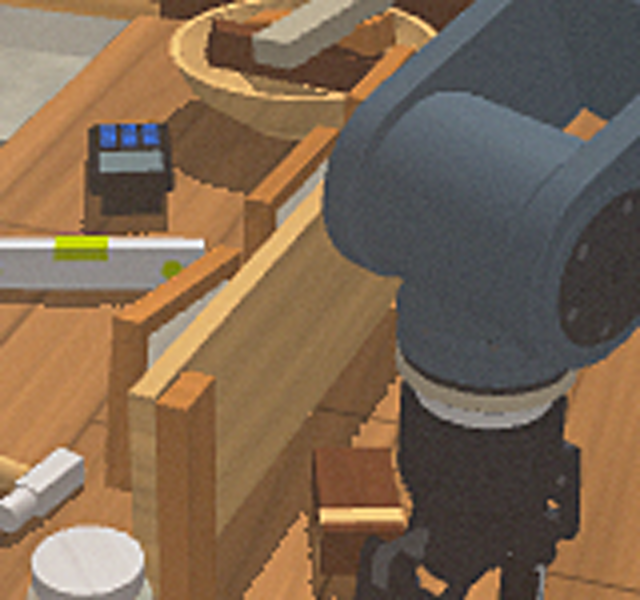

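The wide print is leftmost, with its left end high at top-view px (247,212.4) and side-view px (312,210).

```bash
cat > h.py <<'E'
from bench import manip
import cv2,numpy as np
def cam(n):
    p=manip.camera_params(n);K=np.array([[p["fx"],0,p["cx"]],[0,p["fy"],p["cy"]],[0,0,1]])
    return K,cv2.Rodrigues(np.array(p["rvec"],float))[0],np.array(p["tvec"],float).reshape(3,1)
def onz(n,uv,z):
    K,R,t=cam(n);c=(-R.T@t).ravel();d=R.T@np.linalg.inv(K)@[uv[0],uv[1],1];return c+d*(z-c[2])/d[2]
def tri(a,b):
    P=[np.dot(K,np.hstack([R,t])) for K,R,t in(cam("top"),cam("side"))]
    X=cv2.triangulatePoints(P[0],P[1],np.array(a,float).reshape(2,1),np.array(b,float).reshape(2,1)).ravel();return X[:3]/X[3]
def proj(n,X):
    K,R,t=cam(n);x=K@(R@np.reshape(X,(3,1))+t);return (x[:2]/x[2]).ravel()
E
python3 - <<'E'
from h import *
L=onz("top",(234.2,221.7),.215);Rr=onz("top",(493,284),.215)
print(L,Rr,np.linalg.norm(L-Rr)); m=(L+Rr)/2
y=(L-Rr);y/=np.linalg.norm(y);x=np.array([y[1],-y[0],0]);print("mid",m,"x",x,"yaw",np.degrees(np.arctan2(x[1],x[0])))
w=tri((247,212.4),(312,210));print("left end tri",w,"stand",(w-m)@x,(w-m)@y)
r=onz("top",(317.3,230),.222);print("right end",r,(r-m)@x,(r-m)@y)
for a in(.13,.17,.22):
    X=m+x*.024+y*(.2+85e-3*np.cos(a)-.032*np.sin(a));X[2]=.205+.032*np.cos(a)+.085*np.sin(a);print(a,X,proj("top",X),proj("side",X))
j=onz("top",(203.5,222),.15);print("jar",j,(j-m)@x,(j-m)@y)
E
```

```text
[0.49389069 0.28198117 0.215     ] [ 0.43668594 -0.33227535  0.215     ] 0.6169144727385525
mid [ 0.46528831 -0.02514709  0.215     ] x [ 0.99569155 -0.0927272   0.        ] yaw -5.320520655392889
left end tri [0.51334276 0.24952195 0.24589182] stand 0.02237811861341753 0.27794160104963056
right end [0.50141944 0.0838327  0.222     ] 0.025870070230303913 0.1118605960182128
0.13 [0.515161   0.25155498 0.24774888] [246.22745304 212.03271202] [310.56556085 209.53633141]
0.17 [0.51499653 0.24978902 0.25091921] [246.74950222 211.93239731] [310.84322828 208.17767049]
0.22 [0.51477464 0.2474064  0.25477824] [247.48796861 211.83291606] [311.22231375 206.48204889]
jar [0.49185514 0.37297762 0.15      ] -0.010464622333970415 0.39887287638128865
```

Emit:
arm_command --pt "0 0 0 0.03 2" --pt "0 0.01 -0.01 0.03 2" --pt "0 0.03 -0.026 0.02 2" --pt "0 0.035 -0.03 0 2" --pt "0 0.035 -0.03 0 2" --pt "0 0.035 -0.035 0 2" --pt "0 0.035 -0.035 0 2" --pt "0 0.035 -0.035 0 2" --pt "0 0.035 -0.03 0 2" --pt "0 0.03 -0.025 0 2" --grip_force 20

```text
t: 0.93
tcp_pos: [0.4873, 0.2663, 0.3269]
tool_rot: [-3.141, -0.0, 3.051]
ft_force: [0.6, 1.2, -0.5]
gripper_width: 0.0
grip_force: 0.0
```

Emit:
arm_command --pt "0 0 0 0 0" --pt "0 0 0 0 0" --pt "0 0 0 0 0" --pt "0 0 0 -0.01 0" --pt "0 0 0 -0.01 0" --pt "0 0 0 -0.01 0" --pt "0 0 0 0 0" --pt "0 0 0 0 0" --pt "0 0 0 0 0" --pt "0 0 0 0 0"

```text
t: 1.77
tcp_pos: [0.4861, 0.2685, 0.2974]
tool_rot: [3.141, 0.001, 3.05]
ft_force: [-0.4, 0.3, -0.0]
gripper_width: 0.0
grip_force: 0.0
```

```bash
python3 - <<'E'
from h import *
o=manip.get_obs();print(o["t"],o["tcp_pos"],o["tool_rot"],o["ft_force"],o["gripper_width"])
a=manip.get_image("side")[130:280,280:440];b=manip.get_image("top")[180:300,200:340]
cv2.imwrite("pics/d.png",np.hstack([cv2.resize(a,(400,375),interpolation=2),cv2.resize(b,(400,375),interpolation=2)]))
E
```

```text
1.7667 [0.48614255 0.26850069 0.29744201] [3.14127223e+00 6.05808338e-04 3.05009171e+00] [-0.36064809  0.25916233 -0.02324604] 1.944699407534961e-05
```

View pics/d.png

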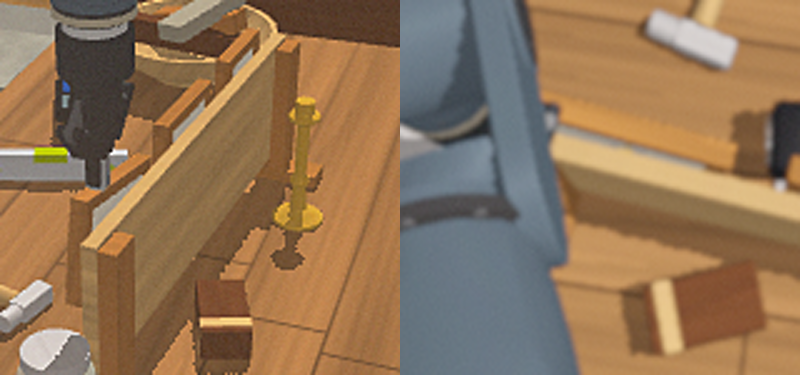

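The fingers are shut and about 30 mm above the print, with the tip at side px (319,205), and slightly short of the target. I'll move over the print's left end and come down slowly.

Emit:
arm_command --pt "0 0.014 -0.014 0 0" --pt "0 0.014 -0.013 0 0" --pt "0 0 0 0 0" --pt "0 0 0 -0.01 0" --pt "0 0 0 -0.01 0" --pt "0 0 0 -0.005 0" --pt "0 0 0 0 0" --pt "0 0 0 0 0" --pt "0 0 0 0 0" --pt "0 0 0 0 0"

```text
t: 2.7
tcp_pos: [0.5141, 0.2416, 0.2724]
tool_rot: [3.141, 0.001, 3.05]
ft_force: [0.1, 0.8, -0.2]
gripper_width: -0.0004
grip_force: 0.0
```

Emit:
arm_command --pt "0 0 0 -0.001 0" --pt "0 0 0 -0.001 0" --pt "0 0 0 -0.001 0" --pt "0 0 0 -0.001 0" --pt "0 0 0 -0.001 0" --pt "0 0 0 -0.001 0" --pt "0 0 0 -0.001 0" --pt "0 0 0 0 0" --pt "0 0 0 0 0" --pt "0 0 0 0 0"

```text
t: 3.53
tcp_pos: [0.514, 0.2413, 0.265]
tool_rot: [-3.141, -0.0, 3.05]
ft_force: [0.1, -0.5, 1.1]
gripper_width: -0.0001
grip_force: 0.1
```

Emit:
arm_command --pt "0 0 0 -0.001 0" --pt "0 0 0 -0.001 0" --pt "0 0 0 -0.001 0" --pt "0 0 0 -0.001 0" --pt "0 0 0 -0.001 0" --pt "0 0 0 -0.001 0" --pt "0 0 0 -0.001 0" --pt "0 0 0 -0.001 0" --pt "0 0 0 0 0" --pt "0 0 0 0 0"

```text
t: 4.37
tcp_pos: [0.514, 0.2412, 0.2569]
tool_rot: [-3.141, -0.0, 3.05]
ft_force: [-0.7, 0.5, -1.1]
gripper_width: 0.0004
grip_force: 0.1
```

```bash
python3 - <<'E'
from h import *
a=manip.get_image("side")[150:250,290:390]
cv2.imwrite("pics/e.png",cv2.resize(a,(600,600),interpolation=2))
m=np.array([.4653,-.0251,0]);x=np.array([.9957,-.0927,0]);y=np.array([.0927,.9957,0])
for a in(0,.05,.1,.15):
  for s in(1,-1):
    for d in(.014,.034):
      X=m+x*d+y*(.2+s*85e-3*np.cos(a)-.032*np.sin(a));X[2]=.205+.032*np.cos(a)+s*.085*np.sin(a);print(a,s,d,((proj("side",X)-[290,150])*6).round())
E
```

```text
0 1 0.014 [139. 389.]
0 1 0.034 [ 99. 379.]
0 -1 0.014 [300. 222.]
0 -1 0.034 [262. 214.]
0.05 1 0.014 [141. 378.]
0.05 1 0.034 [100. 369.]
0.05 -1 0.014 [301. 228.]
0.05 -1 0.034 [263. 220.]
0.1 1 0.014 [143. 368.]
0.1 1 0.034 [102. 358.]
0.1 -1 0.014 [302. 235.]
0.1 -1 0.034 [265. 227.]
0.15 1 0.014 [145. 358.]
0.15 1 0.034 [104. 348.]
0.15 -1 0.014 [303. 242.]
0.15 -1 0.034 [265. 234.]
```

View pics/e.png

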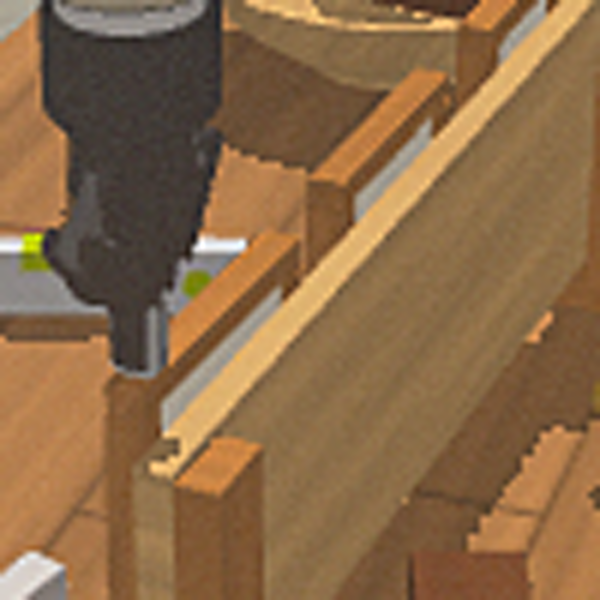

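The fingertip is on the frame. Its far corners are at crop px (108,380) and (258,232), which puts the angle near 0.04–0.05. I'll press 3 mm further.

Emit:
arm_command --pt "0 0 0 -0.001 0" --pt "0 0 0 -0.001 0" --pt "0 0 0 -0.001 0" --pt "0 0 0 0 0" --pt "0 0 0 0 0" --pt "0 0 0 0 0" --pt "0 0 0 0 0" --pt "0 0 0 0.003 0" --pt "0 0 0 0.01 0" --pt "0 0 0 0.02 0"

```text
t: 5.25
tcp_pos: [0.5133, 0.241, 0.2862]
tool_rot: [-3.14, -0.003, 3.05]
ft_force: [0.8, 0.4, 0.2]
gripper_width: 0.0001
grip_force: 0.0
```

Emit:
arm_command --pt "0 0 0 0.025 0" --pt "0 0 0 0.03 0" --pt "0 0 0 0.03 0" --pt "0 0 0 0.03 0" --pt "0 0 0 0 0" --pt "0 0 0 0 0" --pt "0 0 0 0 0" --pt "0 0 0 0 0" --pt "0 0 0 0 0" --pt "0 0 0 0 0"

```text
t: 6.08
tcp_pos: [0.5139, 0.2413, 0.4013]
tool_rot: [-3.141, -0.001, 3.05]
ft_force: [0.1, 0.1, 0.2]
gripper_width: 0.0
grip_force: 0.0
```

```bash
python3 - <<'E'
from h import *
a=manip.get_image("side")[150:250,290:390]
cv2.imwrite("pics/f.png",cv2.resize(a,(600,600),interpolation=2))
E
```

```text
(no output)
```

View pics/f.png

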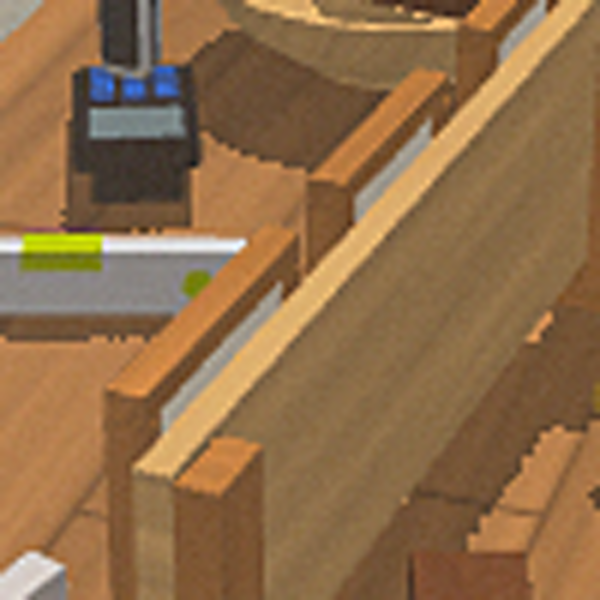

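The hand is clear. The frame's corners are at (106,388), (145,397), (258,227) and (298,235), so the angle is about 0.013 rad, which is level.

```bash
python3 -c "
from bench import manip
print(manip.job_done())"
```

```text
the job is handed in; nothing more can be done
None
```

I pressed the wide print to within about 0.01 rad of level (measured in the side camera), took the hand clear at about 6 s, and handed the job in; no verdict came back.

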